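# Bolt the cutting-tool chest before class

## Robot

A 6-joint arm with a two-finger parallel gripper is mounted at the origin on the work surface. World frame = base frame: x ahead of the robot, y to its left, z up, the work surface at z = 0. Lengths are in m, angles in degrees, forces in N, time in s.
With the tool pointing down it reaches from about 0.375 to 0.925 m from the base axis. Payload 5.7 kg.
Tool frame: the origin (TCP) lies at the very end of the fingers, on their centre line; the grasp point (between the pads) lies manip.pinch_z behind it (manip.pinch_z is the distance from the TCP to the grasp point, in m); z points along the fingers, y is the line along which they close (so a half turn about z gives the same grasp; the last joint's range is limited). The gripper opens to 85 mm and grips with 20 to 120 N. Pads are 22 mm wide; open, the fingers measure 114 mm over their backs; the gripper's body (76 mm by 85 mm) begins 54 mm behind the grasp point. The pads swing forward as they close: fully open they stand 13 mm farther back than shut.
Start: joints at [-76.839, 20.558, 86.54, -0, 72.909, -6.595], TCP at [0.203, -0.565, 0.231] pointing down, gripper open.
Joint ranges: [-170.27, 170.27], [-57.76, 135], [12.27, 136.19], [-55.21, 235.2], [11.17, 155.16], [-170.74, 170.74]. Speed limits (degrees/s): [136.94, 136.94, 180, 180, 180, 180].

## Interface

Orientations are given as a 3x3 rotation matrix whose columns are the frame's x, y, z axes.
In Python, from workcell import manip gives the robot as it stands.
- The arm moves only by the tool send_rows, never from a script. Its argument "deltas" is text: rows parted by semicolons, each of 5 numbers parted by spaces: the shift along the tool's x, y, z normalised to -1 to 1, where 1 is 0.1 m, then the turn about the tool's z normalised to -1 to 1, where 1 is 90 degrees, then the closure, from -1 (fully open) to 1 (shut), so that 0 is half open. In form: tx ty tz spin grip; .... A call has 1 to 10 rows; each row is the pose to reach, as a shift and turn from the pose commanded when the call began, along the tool's axes at that moment; what a row does not reach only later rows make up. A row lasts 1/10 s, in which the tool goes at most 50 mm and 8.59 degrees, less where a joint would pass 70% of its speed; a pose out of reach is approached as far as the arm can. A call with a number of a shift or a turn outside -1 to 1 is refused whole. A call with a gripper value outside its range is refused whole. The fingers move at their own pace and stop on an object; "newtons" is the grip in N (left out, the last holds). Time passes only in rows, so rows that repeat a pose let the fingers close. It gives the time, the measured TCP pose, the force, the opening and the grip force at its end, in the units of the state.
- manip.read_state(): the state, without advancing time (a new reading comes with each control period).
- manip.capture(name): name is "side" or "top"; returns (picture, depth): 420x560x3 uint8, red, green, blue; 420x560 float32, m along the optical axis (not along the pixel's ray), 0 where there is no reading.
- manip.get_calibration(name): a dict with "fx", "fy", "cx", "cy" (pixels), "dist" ([k1, k2, p1, p2, k3] as OpenCV has them; the pictures are not rectified), "R" (3x3) and "t" (3): a world point X has camera coordinates R X + t. Camera axes: x right, y down, z forward; pixel columns grow to the right and rows downward; lengths in m; the calibration is good to about 2 mm. A picture is of the moment at which its call begins. get_calibration takes no time and is no camera call.
- manip.sign_off(): hands the job in; it is judged then, once.
The state is a dict: "time_s": time; "q": joint angles; "qd": joint speeds; "effort": joint torques, N m; "tcp_pos": TCP position; "ee_rot": TCP orientation; "contact_force": force on the tool from outside, world axes, zero at the start; "wrist_torque": the same for the moment, N m; "width": finger opening in m; "finger_force": force on a finger pad.
Only numpy, scipy, OpenCV 4.12 (cv2) and the standard library are available. Lean on these libraries where they do the work, as an engineer would, in place of code of your own. Each camera call takes 0.05 s, during which the arm holds its last target. There are 200 camera calls.

## Task

The children's class is about to start and the wooden chest of cutting tools stands open: press its flap shut, push the barrel bolt all the way across into the keeper on the flap, then push the bolt's knob right over sideways into the notch so that the bolt cannot slide back. Do it all by pushing with the fingertips: do not take the knob between the fingers, do not lift the flap any further open, and leave the other things on the table and chest where they are.

Things in the scene. Friction and masses are not known exactly. Their poses are not given: they have to be found in the camera images.
- chest: wooden tool chest, fixed, 220 mm deep (its x), 420 mm long (its y), 110 mm high; origin at the centre of its underside. Its +x points away from the robot and +y to the robot's left, give or take 0.3 rad of yaw. The right half of its top (y below 0) is a fixed panel carrying a steel barrel bolt along y at x = 0; the left half is the hinged flap
- flap (a joint): flap angle in rad: 0 = shut, flush with the panel; it opens upward about a hinge along the chest's x at chest y = 205, z = 110 mm. Starts 0.55 to 0.9. Board 220 x 203 x 10 mm, 0.35 kg; a stiff hinge holds it where it is left, a few newtons near the free edge push it down. The bolt passes into the keeper only with the flap shut
- flap_press (a point): clear place to press, on the flap's upper face 150 mm from the hinge; flap shut: chest x = -60, y = 55, z = 110 mm. The keeper, a steel staple 34 mm wide (x) and 23 mm high, stands at the flap's free edge in line with the bolt (chest x = 0, y = 20 mm when shut); a low finger lift, 44 x 10 x 6 mm, lies at the edge at chest x = 65 mm
- bolt (a joint): slide of the bolt in m along the chest's +y: 0 = drawn back, 0.045 = end of travel, its 12 mm rod 33 mm past the flap's edge and through the keeper. Starts 0 to 0.010. Friction about 2.5 N. The barrel round it, 19 mm across, reaches from chest y = -135 to -12 mm and 22 mm above the panel; back plate 36 x 136 x 2 mm
- bolt_knob (a joint): turn of the knob about the rod's axis in rad: 0 = upright, positive = over towards the chest's +x, 1.45 = its stop, lying in the notch. Starts upright, stays where it is left; under 1 N at the ball turns it. The slot's straight leg keeps it upright until the bolt is within about 2.5 mm of its end of travel
- knob (a point): centre of the knob, a steel ball of 18 mm diameter on a 6 mm shank, 33 mm from the rod's axis. Upright it is 45 mm above the panel (155 mm above the table) at chest x = 0, y = -98 mm + slide; turned right over at the end of travel it is at chest x = 33, y = -53, z = 126 mm
- notch (a point): point on the rod's axis (12 mm above the panel) where the shank stands at the end of travel: chest x = 0, y = -53, z = 122 mm. The barrel's slot is L-shaped: a straight leg along the top from y = -104 mm to here, and here a notch running down the barrel's +x side
- crayon_box: bystander: flat carton of crayons, 45 x 75 x 18 mm, lying on the fixed panel at its far right corner; origin at the centre of its underside
- brush: bystander: flat paintbrush lying on the table in front of the chest (robot side), 200 x 42 x 20 mm; origin at the middle of its underside
- pumpkin: bystander: white clay pumpkin, 82 mm across, 70 mm high, behind the chest; origin at the centre of its underside
- glue_jar: bystander: closed jar, 56 mm across, 75 mm high, left of the chest; origin at the centre of its underside
- teacup: bystander: white mug, 80 mm across, 60 mm high, right of the chest; origin at the centre of its underside
- pastel_box: bystander: flat plastic pastel box, 60 x 95 x 16 mm, on the table in front of the chest; origin at the centre of its underside
- brush_pot: bystander: grey pot of brushes, 72 mm across, 85 mm high, brushes up to 190 mm, right of the chest at the back; origin at the centre of its underside

How it is judged (in metres and radians):
On the way, in this order (a step that is already met when the one before it is completed fails the run):
1. the flap is pressed shut (value of joint flap below 0.04 rad), for 0.2 s.
2. the bolt is pushed home along the straight slot, through the keeper (value of joint flap below 0.04 rad and value of joint bolt above 0.041 m), for 0.1 s.
3. the knob is turned over into the notch (all of step 2 and value of joint bolt_knob above 1.15 rad), for 0.2 s.
At the end, for the whole second after the job is handed in: The flap is shut (within 0.04 rad), the bolt is within 4 mm of the end of its travel, and the knob lies over in the notch, turned more than 1.15 rad of 1.45 (all of step 3); the robot touches nothing.
It fails at once if the knob is taken between the fingers (distance between the grasp point and knob below 0.015 m).
It fails at once if the flap is lifted further open than it stood (value of joint flap above 1 rad).
It fails at once if a bystander is shoved, lifted or carried off by more than 25 mm (distance of any of crayon_box, brush, pumpkin, glue_jar, teacup, pastel_box, brush_pot from where it was at the start of the episode above 0.025 m).
It also fails if it takes over 51 s, if anything falls off the work surface, if the arm or the gripper's body presses on something with over 40 N, if the wrist force passes 120 N, or if a joint passes its speed limit or range.

## Working session

There is one attempt and no reset: what is moved stays moved. The work goes in short steps, Python scripts to look and compute and a tool call to move; the robot and the scene stay as the last step left them, time stands still between calls to the robot, and variables do not carry over. Pictures are saved under pics/ and viewed, at most 10 in all, crops included, and the job is handed in when it is done.

Besides the shell and the picture viewer there is one more tool, called after "Emit:" in YAML: its name, and indented under it one key for each argument. send_rows: Moves the arm, as the interface text tells. Scaled input: -1 to 1 covers 0.1 m each way for a shift and 90 degrees each way for a turn. Its arguments: {"type":"object","properties":{"deltas":{"type":"string"},"newtons":{"type":"number"}},"required":["deltas"]}

```bash
ls; mkdir -p pics; cat > h.py <<'E'
import numpy as np, cv2
from workcell import manip
def snap(n,f):
    p,d=manip.capture(n); cv2.imwrite(f'pics/{f}.png',p[:,:,::-1]); np.save(f'pics/{f}.npy',d); return p,d
def pts(n,d):
    c=manip.get_calibration(n); h,w=d.shape
    u,v=np.meshgrid(np.arange(w),np.arange(h))
    K=np.array([[c['fx'],0,c['cx']],[0,c['fy'],c['cy']],[0,0,1.]])
    q=cv2.undistortPoints(np.stack([u,v],-1).reshape(-1,1,2).astype(float),K,np.array(c['dist'])).reshape(h,w,2)
    P=np.dstack([q,np.ones((h,w))])*d[...,None]
    W=(P-np.array(c['t']))@np.array(c['R']); W[d==0]=np.nan
    return W
E
python3 - <<'E'
from h import *
for n in('side','top'): 
    snap(n,n+'0'); c=manip.get_calibration(n); print(n,-np.array(c['R']).T@np.array(c['t']))
s=manip.read_state(); print(s['time_s'],s['tcp_pos'],s['ee_rot'],s['contact_force'],manip.pinch_z)
E
```

```text
pics
side [ 0.43808575 -0.8746554   0.5993405 ]
top [0.45002672 0.00950292 1.3502221 ]
0.1 [ 0.20264163 -0.56408163  0.23051827] [[ 9.41143616e-01  3.38006704e-01 -4.01873921e-04]
 [ 3.38006895e-01 -9.41142191e-01  1.64748789e-03]
 [ 1.78641450e-04 -1.68635887e-03 -9.99998562e-01]] [ 0.50607295 -0.61232563  0.14561849] 0.0187
```

View pics/top0.png

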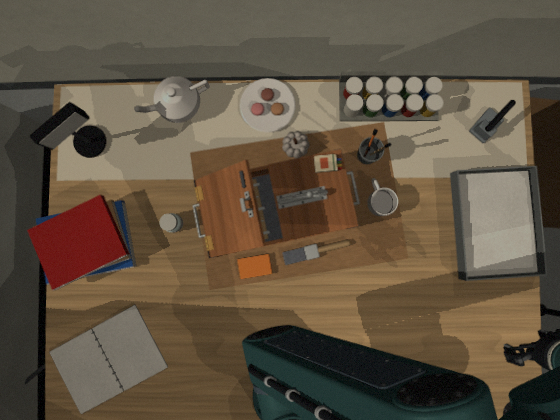

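View pics/side0.png

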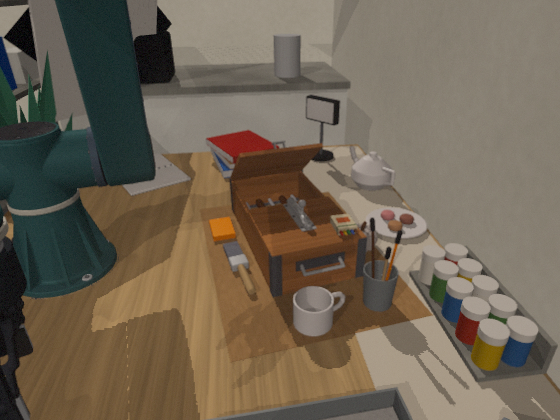

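The top view has the chest at about (200-360, 155-260), with the open flap on the left, the bolt on the panel around (280-328, 188-205), the crayon box at (328,162) and the brush at (320,250). The side view shows the same, with the knob standing up near (297,212).

```bash
python3 - <<'E'
from h import *
W=pts('top',np.load('pics/top0.npy'))
im=cv2.imread('pics/top0.png')
roi=np.zeros(W.shape[:2],bool); roi[130:270,185:375]=1
z=W[...,2]
# fixed panel: z~.11
m=(roi&(abs(z-.11)<.006)).astype(np.uint8)
m[:, :240]=0
n,l,st,ce=cv2.connectedComponentsWithStats(m)
k=1+np.argmax(st[1:,4]); print(st[k])
P=W[l==k]; print('panel z',np.median(P[:,2]))
r=cv2.minAreaRect(P[:,:2].astype(np.float32)); print(r,cv2.boxPoints(r))
# bolt: above panel, near it
b=roi&(z>.118)&(z<.17); b[:,:272]=0;b[:180]=0;b[:,335:]=0;b[215:]=0
B=W[b]; c=B[:,:2].mean(0); u,s,vt=np.linalg.svd(B[:,:2]-c); print('bolt',len(B),c,vt[0],s)
k=B[B[:,2]>.14]; print('knob',len(k),k.mean(0),k.max(0),k.min(0))
# flap
f=roi&(z>.13)&(z<.33); f[:,265:]=0;f[:160]=0
F=W[f]; print('flap max z',np.percentile(F[:,2],99),len(F))
c=np.median(F,0)
A=np.c_[F[:,:2],np.ones(len(F))]
for _ in range(5):
    co=np.linalg.lstsq(A,F[:,2],rcond=None)[0]; e=abs(A@co-F[:,2]); g=e<max(.004,np.median(e)*2); A=A[g];F=F[g]
nrm=np.array([-co[0],-co[1],1]); nrm/=np.linalg.norm(nrm); print('flap n',nrm,np.arccos(nrm[2]),'yaw from n',np.arctan2(-nrm[0]*-1,-nrm[1]),len(F))
r=cv2.minAreaRect(F[:,:2].astype(np.float32)); print(cv2.boxPoints(r))
v=cv2.resize(im[130:275,185:385],None,fx=4,fy=4,interpolation=cv2.INTER_CUBIC); cv2.imwrite('pics/c1.png',v)
E
```

```text
[ 268  148   90   94 5114]
panel z 0.1109142517755283
((0.5770295262336731, -0.060325294733047485), (0.22220143675804138, 0.21162660419940948), 11.792156219482422) [[ 0.44664934  0.02055009]
 [ 0.48989776 -0.1866102 ]
 [ 0.70740974 -0.14120068]
 [ 0.6641613   0.06595962]]
bolt 349 [ 0.57009485 -0.03114514] [ 0.19906567 -0.97998615] [0.70482067 0.11367495]
knob 36 [ 0.57437491 -0.04981203  0.16140001] [ 0.58145279 -0.04154195  0.16639781] [ 0.56773089 -0.05758262  0.1552294 ]
flap max z 0.2470831594993754 4103
flap n [-0.13120206  0.63312806  0.76284656] 0.7030920810766218 yaw from n -2.9372565574788307 3599
[[0.4101381  0.1998731 ]
 [0.43876013 0.06362336]
 [0.654667   0.10897891]
 [0.626045   0.24522865]]
```

View pics/c1.png

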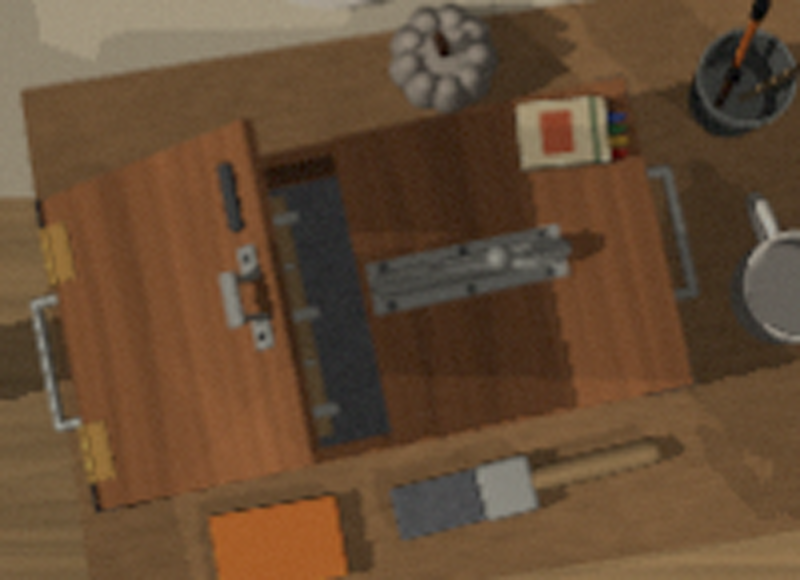

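The crop shows the keeper and finger lift at the flap's free edge, the ball near crop (497,258), and a clear area for pressing on the near side of the flap. Fitted values are yaw 0.205 rad, chest origin about (0.5555, 0.0425), flap 0.70 rad and bolt slide about 4 mm. I'll lift, close the fingers, line the tool up with the chest, then go over the flap.

Emit:
send_rows:
  deltas: "0 0 -0.4 0.045 1; 0 0 -0.8 0.089 1; 0 0 -0.8 0.089 1; 0 0 -0.8 0.089 1"
  newtons: 40

```text
time_s: 0.5
tcp_pos: [0.2029, -0.5651, 0.312]
ee_rot: [[0.979, 0.204, 0.0], [0.204, -0.979, -0.002], [0.0, 0.002, -1.0]]
contact_force: [-0.6, -0.0, -0.7]
width: 0.0283
finger_force: 0.0
```

Emit:
send_rows:
  deltas: "0.3 -0.3 0 0 1; 0.6 -0.6 0 0 1; 1 -1 0 0 1; 1 -1 0 0 1"

```text
time_s: 0.9
tcp_pos: [0.2817, -0.4407, 0.3093]
ee_rot: [[0.978, 0.207, -0.001], [0.207, -0.978, 0.006], [0.001, -0.006, -1.0]]
contact_force: [0.6, 0.0, 1.2]
width: -0.0002
finger_force: 0.0
```

Emit:
send_rows:
  deltas: "0.3 -0.3 0 0 1; 0.6 -0.6 0 0 1; 1 -1 0 0 1; 1 -1 0 0 1"

```text
time_s: 1.3
tcp_pos: [0.3589, -0.3236, 0.3098]
ee_rot: [[0.978, 0.208, -0.001], [0.208, -0.978, 0.004], [-0.0, -0.005, -1.0]]
contact_force: [0.2, 0.2, -1.2]
width: -0.0005
finger_force: 0.0
```

Emit:
send_rows:
  deltas: "0.3 -0.3 0 0 1; 0.6 -0.6 0 0 1; 1 -1 0 0 1; 1 -1 0 0 1"

```text
time_s: 1.7
tcp_pos: [0.4367, -0.2064, 0.3101]
ee_rot: [[0.978, 0.208, -0.001], [0.208, -0.978, 0.003], [-0.0, -0.003, -1.0]]
contact_force: [-1.6, 0.7, 0.7]
width: -0.0002
finger_force: 0.0
```

Emit:
send_rows:
  deltas: "0.3 -0.3 0 0 1; 0.6 -0.6 0 0 1; 1 -1 0 0 1; 1 -1 0 0 1"

```text
time_s: 2.1
tcp_pos: [0.5147, -0.0889, 0.3102]
ee_rot: [[0.978, 0.207, -0.0], [0.207, -0.978, 0.002], [-0.0, -0.002, -1.0]]
contact_force: [-1.0, -0.9, -0.8]
width: 0.0
finger_force: 0.0
```

Emit:
send_rows:
  deltas: "0 -0.4 0 0 1; 0 -0.8 0 0 1; 0 -1 0 0 1; 0 -1 0 0 1"

```text
time_s: 2.5
tcp_pos: [0.4914, 0.007, 0.3104]
ee_rot: [[0.979, 0.206, -0.002], [0.206, -0.979, 0.0], [-0.002, -0.001, -1.0]]
contact_force: [0.8, 0.6, 0.1]
width: 0.0004
finger_force: 0.0
```

Emit:
send_rows:
  deltas: "0 -0.4 0 0 1; 0 -0.8 0 0 1; 0 -1 0 0 1; 0 -1 0 0 1; 0 -1 0 0 1"

```text
time_s: 3.0
tcp_pos: [0.4727, 0.1026, 0.3109]
ee_rot: [[0.979, 0.204, -0.0], [0.204, -0.979, -0.001], [-0.001, 0.001, -1.0]]
contact_force: [0.1, -1.3, 0.1]
width: -0.0001
finger_force: 0.0
```

```bash
cat >> h.py <<'E'
O=np.array([.5555,.0425,0]);yaw=.205
Rc=np.array([[np.cos(yaw),-np.sin(yaw),0],[np.sin(yaw),np.cos(yaw),0],[0,0,1]])
def st():
    s=manip.read_state(); e=np.array(s['ee_rot'])
    print('t',round(s['time_s'],2),'chest mm',((np.array(s['tcp_pos'])-O)@Rc*1000).round(1),'toolx deg',np.degrees(np.arctan2(e[1,0],e[0,0])).round(2),'F chest',(np.array(s['contact_force'])@Rc).round(1),'w',s['width'])
E
python3 -c "
from h import *
st(); snap('top','top1')"
```

```text
t 3.0 chest mm [-68.9  75.7 310.9] toolx deg 11.76 F chest [-0.2 -1.3  0.1] w -7.270605788958319e-05
```

Emit:
send_rows:
  deltas: "0 -0.3 0 0 1; 0.05 -0.3 0.3 0 1; 0.05 -0.3 0.6 0 1; 0.05 -0.3 0.9 0 1; 0.05 -0.3 0.9 0 1"

```text
time_s: 3.55
tcp_pos: [0.4686, 0.1325, 0.2178]
ee_rot: [[0.979, 0.202, -0.008], [0.202, -0.979, -0.002], [-0.008, 0.0, -1.0]]
contact_force: [-0.8, -0.1, 0.3]
width: 0.0002
finger_force: 0.0
```

Emit:
send_rows:
  deltas: "0 0 0.1 0 1; 0 0.06 0.2 0 1; 0 0.11 0.3 0 1; 0 0.16 0.38 0 1; 0 0.2 0.46 0 1; 0 0.24 0.54 0 1; 0 0.27 0.61 0 1; 0 0.29 0.68 0 1; 0 0.3 0.74 0 1; 0 0.3 0.74 0 1"

```text
time_s: 4.55
tcp_pos: [0.476, 0.1051, 0.1462]
ee_rot: [[0.979, 0.203, -0.003], [0.203, -0.979, 0.0], [-0.003, -0.001, -1.0]]
contact_force: [-0.4, 0.8, 0.1]
width: 0.0002
finger_force: 0.0
```

```bash
python3 -c "
from h import *
st()"
```

```text
t 4.55 chest mm [-65.   77.5 146.2] toolx deg 11.74 F chest [-0.3  0.8  0.1] w 0.00015405113179304565
```

Emit:
send_rows:
  deltas: "0 0.03 0.08 0 1; 0 0.06 0.16 0 1; 0 0.08 0.23 0 1; 0 0.09 0.29 0 1; 0 0.09 0.33 0 1; 0 0.09 0.35 0 1; 0 0.09 0.35 0 1"

```text
time_s: 5.25
tcp_pos: [0.4788, 0.0963, 0.112]
ee_rot: [[0.979, 0.204, -0.001], [0.204, -0.979, -0.0], [-0.001, -0.0, -1.0]]
contact_force: [0.1, 0.2, -0.6]
width: -0.0002
finger_force: 0.0
```

```bash
python3 -c "
from h import *
st()"
```

```text
t 5.25 chest mm [-64.1  68.3 112. ] toolx deg 11.74 F chest [ 0.1  0.2 -0.6] w -0.00017456246746631396
```

Keep going down in small steps until it meets resistance.

Emit:
send_rows:
  deltas: "0 0 0.02 0 1; 0 0 0.03 0 1; 0 0 0.03 0 1"

```text
time_s: 5.55
tcp_pos: [0.4791, 0.0964, 0.11]
ee_rot: [[0.979, 0.204, 0.0], [0.204, -0.979, -0.0], [0.0, 0.0, -1.0]]
contact_force: [-1.7, -1.1, 7.5]
width: 0.0004
finger_force: 3.4
```

```bash
python3 -c "
from h import *
st(); p,d=snap('side','side2'); cv2.imwrite('pics/c2.png',cv2.resize(p[100:320,190:420,::-1],None,fx=2.6,fy=2.6))"
```

```text
t 5.55 chest mm [-63.9  68.3 110. ] toolx deg 11.76 F chest [-1.9 -0.7  7.5] w 0.0003524899180130639
```

View pics/c2.png

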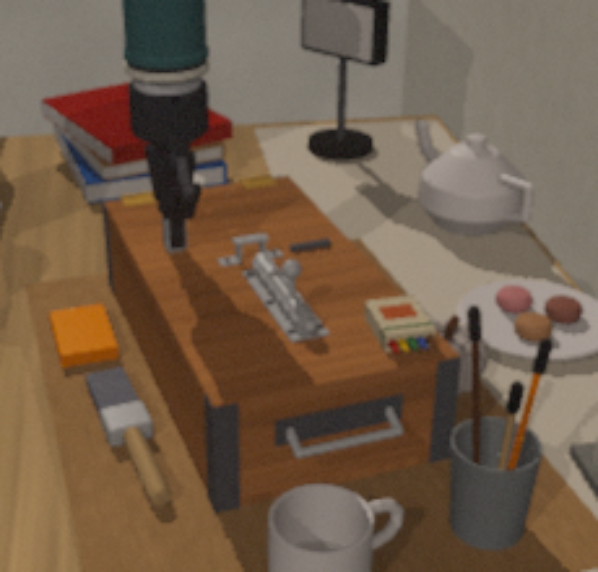

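The side view shows the flap flush with the panel, the fingertips on it near (175,240) and the ball upright at (291,268). I'll press a little more firmly, then rise and go behind the knob.

Emit:
send_rows:
  deltas: "0 0 0.02 0 1; 0 0 0.03 0 1; 0 0 0.03 0 1; 0 0 0.03 0 1"

```text
time_s: 6.0
tcp_pos: [0.4792, 0.0964, 0.1095]
ee_rot: [[0.979, 0.204, 0.002], [0.204, -0.979, -0.0], [0.001, 0.0, -1.0]]
contact_force: [-9.9, -1.2, 37.1]
width: 0.0001
finger_force: 18.3
```

Emit:
send_rows:
  deltas: "0 0 -0.2 0 1; 0 0 -0.5 0 1; 0 0 -0.9 0 1; 0 0 -1 0 1; 0 0 -1 0 1"

```text
time_s: 6.5
tcp_pos: [0.4805, 0.0966, 0.2081]
ee_rot: [[0.979, 0.204, 0.005], [0.204, -0.979, 0.0], [0.005, 0.001, -1.0]]
contact_force: [0.4, 0.2, -0.7]
width: -0.0002
finger_force: 0.0
```

Emit:
send_rows:
  deltas: "0.2 0.4 0 0 1; 0.4 0.8 0 0 1; 0.64 1 0 0 1; 0.64 1 0 0 1"

```text
time_s: 6.9
tcp_pos: [0.5649, 0.0091, 0.2046]
ee_rot: [[0.98, 0.201, 0.001], [0.201, -0.98, -0.001], [0.001, 0.001, -1.0]]
contact_force: [-0.4, 0.2, 0.4]
width: 0.0001
finger_force: 0.0
```

Emit:
send_rows:
  deltas: "0 0.4 0 0 1; 0 0.8 0 0 1; 0 1 0 0 1; 0 1 0 0 1; 0 1 0 0 1; 0 1 0 0 1"

```text
time_s: 7.5
tcp_pos: [0.5812, -0.0849, 0.2054]
ee_rot: [[0.979, 0.204, -0.002], [0.204, -0.979, 0.001], [-0.002, -0.002, -1.0]]
contact_force: [0.2, 0.0, 0.4]
width: -0.0001
finger_force: 0.0
```

```bash
python3 - <<'E'
from h import *
st(); p,d=snap('side','side3'); cv2.imwrite('pics/c3.png',cv2.resize(p[100:320,190:420,::-1],None,fx=2.6,fy=2.6))
W=pts('side',d); Q=(W-O)@Rc*1000
m=(abs(Q[...,0])<20)&(Q[...,1]>-135)&(Q[...,1]<-30)&(Q[...,2]>146)&(Q[...,2]<170)
k=Q[m]; print('knob',len(k),k.mean(0) if len(k) else 0,k.max(0),k.min(0))
m=(abs(Q[...,0])<90)&(Q[...,1]>30)&(Q[...,1]<190); print('flap z',np.nanmedian(Q[m][:,2]),)
m=(abs(Q[...,0])<100)&(Q[...,1]>-200)&(Q[...,1]<-140); print('panel z',np.nanmedian(Q[m][:,2]),)
E
```

```text
t 7.5 chest mm [  -0.7 -130.   205.4] toolx deg 11.79 F chest [ 0.2 -0.   0.4] w -0.0001033645386708023
knob 47 [  0.19059796 -98.66972514 158.25673349] [  9.44610065 -90.40518521 165.0767224 ] [  -6.47118693 -105.0362648   149.43013228]
flap z 110.35815630574226
panel z 429.33452730457327
```

View pics/c3.png

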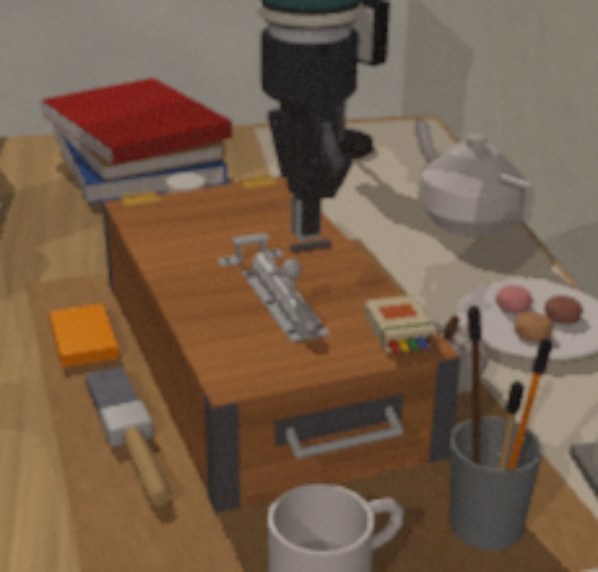

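The flap is shut at z≈110 and the ball is upright at chest y≈-94, so I'll descend behind it.

Emit:
send_rows:
  deltas: "0 0 0.3 0 1; 0 0 0.5 0 1; 0 0 0.64 0 1; 0 0 0.64 0 1"

```text
time_s: 7.95
tcp_pos: [0.5807, -0.0851, 0.1404]
ee_rot: [[0.979, 0.205, -0.004], [0.205, -0.979, 0.001], [-0.004, -0.002, -1.0]]
contact_force: [-0.4, 0.0, -0.5]
width: -0.0002
finger_force: 0.0
```

Emit:
send_rows:
  deltas: "0 -0.06 0 0 1; 0 -0.12 0 0 1; 0 -0.18 0 0 1; 0 -0.22 0 0 1; 0 -0.26 0 0 1; 0 -0.3 0 0 1; 0 -0.3 0 0 1"

```text
time_s: 8.65
tcp_pos: [0.5765, -0.0566, 0.1427]
ee_rot: [[0.979, 0.204, 0.001], [0.204, -0.979, 0.0], [0.001, 0.0, -1.0]]
contact_force: [0.9, -1.7, 1.4]
width: -0.0
finger_force: 0.6
```

```bash
python3 - <<'E'
from h import *
st(); p,d=snap('side','side4'); cv2.imwrite('pics/c4.png',cv2.resize(p[100:320,190:420,::-1],None,fx=2.6,fy=2.6))
E
```

```text
t 8.65 chest mm [   0.4 -101.3  142.7] toolx deg 11.76 F chest [ 0.5 -1.8  1.4] w -1.2188789557098866e-05
```

View pics/c4.png

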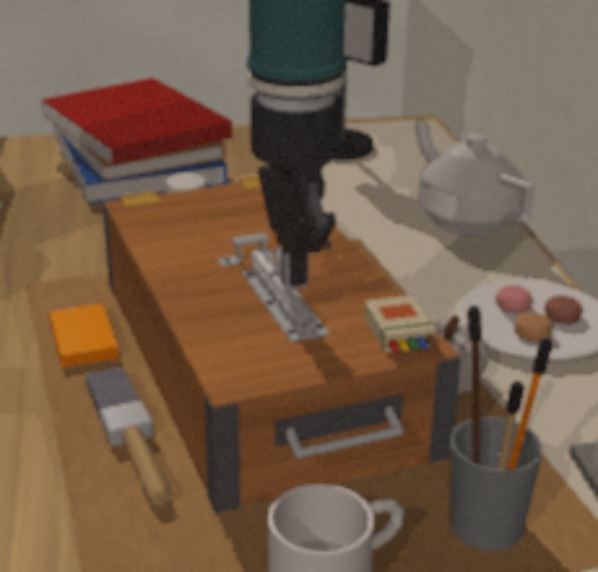

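The fingertips at (297,275) are pushing the knob with about 2 N. I'll push on until the force rises at the stop.

Emit:
send_rows:
  deltas: "0 -0.05 0 0 1; 0 -0.1 0 0 1; 0 -0.14 0 0 1; 0 -0.18 0 0 1; 0 -0.21 0 0 1; 0 -0.21 0 0 1"

```text
time_s: 9.3
tcp_pos: [0.5717, -0.0358, 0.1422]
ee_rot: [[0.979, 0.204, -0.0], [0.204, -0.979, 0.001], [-0.0, -0.001, -1.0]]
contact_force: [0.7, -1.1, 0.4]
width: -0.0002
finger_force: 0.4
```

Emit:
send_rows:
  deltas: "0 -0.02 0 0 1; 0 -0.04 0 0 1; 0 -0.05 0 0 1; 0 -0.05 0 0 1"

```text
time_s: 9.7
tcp_pos: [0.5708, -0.0314, 0.1422]
ee_rot: [[0.979, 0.204, -0.0], [0.204, -0.979, 0.0], [-0.0, -0.0, -1.0]]
contact_force: [0.3, -1.2, 1.5]
width: 0.0002
finger_force: 0.9
```

```bash
python3 -c "
from h import *
st()"
```

```text
t 9.7 chest mm [-1.000e-01 -7.540e+01  1.422e+02] toolx deg 11.75 F chest [ 0.1 -1.2  1.5] w 0.0001893927064770019
```

Emit:
send_rows:
  deltas: "0 -0.02 0 0 1; 0 -0.04 0 0 1; 0 -0.04 0 0 1"

```text
time_s: 10.0
tcp_pos: [0.5706, -0.0291, 0.1424]
ee_rot: [[0.979, 0.204, 0.001], [0.204, -0.979, -0.003], [0.0, 0.003, -1.0]]
contact_force: [1.0, -7.8, -0.1]
width: 0.0001
finger_force: 4.1
```

Emit:
send_rows:
  deltas: "0 -0.02 0 0 1; 0 -0.04 0 0 1; 0 -0.04 0 0 1"

```text
time_s: 10.3
tcp_pos: [0.5711, -0.0281, 0.1427]
ee_rot: [[0.979, 0.205, 0.003], [0.205, -0.979, -0.008], [0.002, 0.008, -1.0]]
contact_force: [2.8, -18.3, -2.3]
width: -0.0003
finger_force: 9.4
```

```bash
python3 -c "
from h import *
st()"
```

```text
t 10.3 chest mm [  0.9 -72.3 142.7] toolx deg 11.83 F chest [ -1.  -18.5  -2.3] w -0.00026252271764253335
```

The bolt is at its stop, with 18 N of resistance. I'll back off, rise, and go round to the knob's near side (-x).

Emit:
send_rows:
  deltas: "0 0.15 0 0 1; 0 0.3 -0.1 0 1; -0.1 0.3 -0.4 0 1; -0.42 0.2 -0.4 0 1; -0.42 -0.15 -0.4 0 1; -0.42 -0.15 -0.4 0 1; -0.42 -0.15 -0.2 0 1; -0.42 -0.15 0 0 1; -0.42 -0.15 0 0 1"

```text
time_s: 11.2
tcp_pos: [0.5236, -0.0175, 0.1406]
ee_rot: [[0.979, 0.204, -0.004], [0.204, -0.979, 0.001], [-0.004, -0.002, -1.0]]
contact_force: [-0.8, -0.2, 0.7]
width: 0.0004
finger_force: 0.0
```

```bash
python3 - <<'E'
from h import *
st(); p,d=snap('side','side5'); cv2.imwrite('pics/c5.png',cv2.resize(p[100:320,190:420,::-1],None,fx=2.6,fy=2.6))
W=pts('side',d); Q=(W-O)@Rc*1000
m=(abs(Q[...,0])<15)&(Q[...,1]>-135)&(Q[...,1]<-30)&(Q[...,2]>146)&(Q[...,2]<170)
k=Q[m]; print('knob',len(k),k.mean(0) if len(k) else 0)
E
```

```text
t 11.2 chest mm [-43.5 -52.2 140.6] toolx deg 11.75 F chest [-0.8 -0.1  0.7] w 0.00040021133034471185
knob 43 [  0.64383361 -56.77440059 157.70546835]
```

View pics/c5.png

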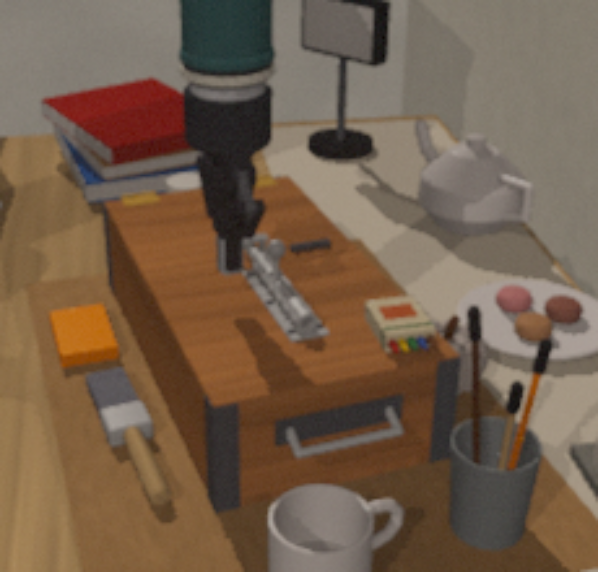

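The ball now stands at chest y≈-53 (crop 272,247) with the fingers on its near side (230,255). I'll push it over towards +x.

Emit:
send_rows:
  deltas: "0.1 0 0 0 1; 0.2 0 0 0 1; 0.27 0 0 0 1; 0.33 0 0 0 1; 0.39 0 0 0 1; 0.45 0 0 0 1; 0.51 0 0 0 1; 0.57 0 0 0 1; 0.63 0 0 0 1; 0.66 0 0 0 1"

```text
time_s: 12.25
tcp_pos: [0.591, -0.004, 0.1426]
ee_rot: [[0.979, 0.204, 0.001], [0.204, -0.979, 0.0], [0.001, 0.0, -1.0]]
contact_force: [0.1, -0.0, -0.2]
width: 0.0
finger_force: 0.1
```

```bash
python3 -c "
from h import *
st()"
```

```text
t 12.25 chest mm [ 25.3 -52.8 142.6] toolx deg 11.75 F chest [ 0.1 -0.1 -0.2] w 3.377842867811105e-05
```

Next I'll move over the ball and press it down gently to seat it.

Emit:
send_rows:
  deltas: "0.05 0 0 0 1; 0.1 0 0 0 1; 0.1 0 0.02 0 1; 0.1 0 0.04 0 1; 0.1 0 0.06 0 1; 0.1 0 0.06 0 1; 0.1 0 0.06 0 1"

```text
time_s: 12.95
tcp_pos: [0.5991, -0.0021, 0.1361]
ee_rot: [[0.979, 0.204, -0.001], [0.204, -0.979, 0.0], [-0.001, -0.0, -1.0]]
contact_force: [-0.5, -0.5, -0.4]
width: -0.0004
finger_force: 0.0
```

```bash
python3 -c "
from h import *
st()"
```

```text
t 12.95 chest mm [ 33.6 -52.5 136.1] toolx deg 11.74 F chest [-0.5 -0.4 -0.4] w -0.0004062866404941281
```

Emit:
send_rows:
  deltas: "0 0 -0.2 0 1; 0 0 -0.6 0 1; 0 0 -1 0 1; 0 0 -1 0 1"

```text
time_s: 13.35
tcp_pos: [0.6032, -0.0025, 0.2424]
ee_rot: [[0.979, 0.204, 0.011], [0.204, -0.979, -0.001], [0.01, 0.003, -1.0]]
contact_force: [0.1, 0.4, 1.0]
width: 0.0002
finger_force: 0.0
```

Emit:
send_rows:
  deltas: "-0.3 -0.4 0 0 1; -0.6 -0.8 0 0 1; -1 -1 0 0 1; -1 -1 0 0 1; -1 -1 0 0 1"

```text
time_s: 13.85
tcp_pos: [0.4803, 0.0757, 0.2362]
ee_rot: [[0.979, 0.205, 0.0], [0.205, -0.979, -0.0], [0.0, 0.0, -1.0]]
contact_force: [0.6, 0.7, 0.0]
width: 0.0
finger_force: 0.0
```

```bash
python3 - <<'E'
from h import *
st(); p,d=snap('side','side6'); cv2.imwrite('pics/c6.png',cv2.resize(p[150:270,240:370,::-1],None,fx=4.5,fy=4.5,interpolation=cv2.INTER_CUBIC))
W=pts('side',d); Q=(W-O)@Rc*1000
m=(Q[...,0]>19)&(Q[...,0]<50)&(Q[...,1]>-75)&(Q[...,1]<-30)&(Q[...,2]>117)&(Q[...,2]<150)
k=Q[m]; print('knob',len(k),k.mean(0) if len(k) else 0,k.max(0),k.min(0))
m=(Q[...,0]>-90)&(Q[...,0]<-30)&(Q[...,1]>30)&(Q[...,1]<60); print('flap z',np.nanmedian(Q[m][:,2]))
E
```

```text
t 13.85 chest mm [-66.8  47.8 236.2] toolx deg 11.81 F chest [0.7 0.6 0. ] w 3.542265561543156e-05
knob 48 [ 31.36596447 -56.3954657  129.98166473] [ 42.49094611 -46.76545746 135.75226066] [ 19.53373972 -62.25206457 122.32864306]
flap z 265.82771403298165
```

View pics/c6.png

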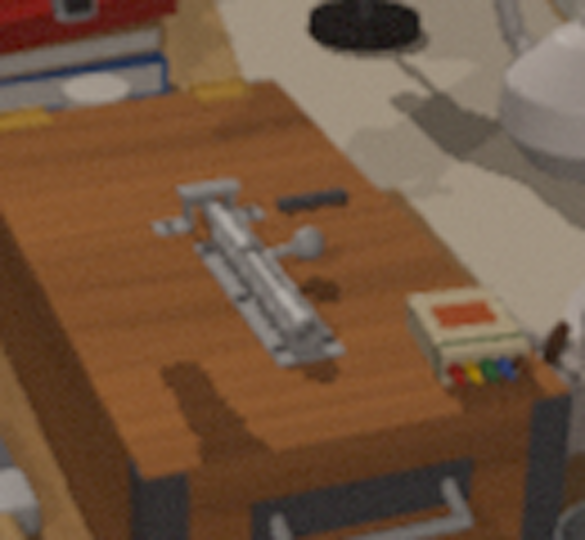

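The knob at (305,242) lies over in the notch: its top is at z≈136 mm, so the turn is about 1.4 rad. The rod is through the keeper, the flap is shut and the arm is clear.

```bash
python3 -c "
from workcell import manip
print(manip.sign_off())"
```

```text
the job is handed in; nothing more can be done
None
```

The flap is shut, the bolt is fully home through the keeper, the knob lies over in the notch (about 1.4 rad by camera), and I handed the job in with the arm clear; no verdict came back.

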